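Test the binding clamp with the steel test blade

ROBOT

A 7-joint arm with a two-finger parallel gripper is mounted at the origin on the work surface. World frame = base frame: x ahead of the robot, y to its left, z up, the work surface at z = 0. Lengths are in m, angles in rad, forces in N, time in s.
With the tool pointing down it reaches from about 0.425 to 0.875 m from the base axis. Payload 9.9 kg.
Tool frame: the origin (TCP) lies at the very end of the fingers, on their centre line; the grasp point (between the pads) lies 19 mm behind it; y points along the fingers, z is the direction in which the jaws open and shut, and the axes are right-handed (so a half turn about y gives the same grasp; the last joint's range is limited). The gripper opens to 85 mm and grips with 20 to 120 N. Pads are 22 mm wide; open, the fingers measure 114 mm over their backs; the gripper's body (76 mm by 85 mm) begins 54 mm behind the grasp point. The pads swing forward as they close: fully open they stand 13 mm farther back than shut.
Start: joints at [1.175, 0.576, 0.025, 1.437, -0.015, 1.129, -0.057], TCP at [0.207, -0.642, 0.231] pointing down, gripper open.
Joint ranges: [-2.76, 2.76], [-0.34, 2.15], [-1.52, 1.57], [0.19, 2.46], [-1.09, 4.23], [0.17, 1.99], [-2.82, 2.82]. Speed limits (rad/s): [2.22, 2.22, 3.01, 3.01, 3.14, 3.14, 3.14].

INTERFACE

Orientations are given as a unit quaternion [w, x, y, z].
In Python, from plant import robot, viewer gives the robot as it stands.
- The arm moves only by the tool drive_tool, never from a script. Its argument "increments" is a list of rows, each an object of numbers: "dx", "dy", "dz": the shift along the world's x, y, z in units of 40 mm (1.0 is 40 mm); "wx", "wy", "wz": the turn, a rotation vector about the world's x, y, z in degrees. In form: [{"dx": .., "dy": .., "dz": .., "wx": .., "wy": .., "wz": ..}, ...]. A call has 1 to 12 rows; each row shifts and turns the commanded pose from where the row before left it; what a row does not reach is not made up. A row lasts 1/10 s, in which the tool goes at most 50 mm and 8.59 degrees, less where a joint would pass 70% of its speed; a pose out of reach is approached as far as the arm can. A call is refused whole if a number of a shift passes 1 or a number of a turn 8.59, either way. A call with a gripper value outside its range is refused whole. "grip" is the closure in counts, from 0 (fully open) to 255 (shut), set as the call begins (left out, the last holds). The fingers move at their own pace and stop on an object; the grip force is fixed at half the most. Time passes only in rows, so rows that do not move let the fingers close. It gives the time, the measured TCP pose, the force and the opening at its end, in the units of the state.
- robot.get_obs(): the state, without advancing time (a new reading comes with each control period).
- viewer.snapshot(name): name is "scene" or "top"; returns (picture, depth): 400x640x3 uint8, red, green, blue; 400x640 float32, m along the optical axis (not along the pixel's ray), 0 where there is no reading.
- viewer.calibration(name): a dict with "K" (3x3 intrinsics, pixels), "k1" (the pictures are not rectified: a ray, as slopes to the right and down, at radius r is drawn at 1 + k1 r^2 times it, then the intrinsics apply), "rvec" (rotation vector, rad) and "tvec" (3), from world to camera coordinates, as OpenCV has them. Camera axes: x right, y down, z forward; pixel columns grow to the right and rows downward; lengths in m; the calibration is good to about 2 mm. A picture is of the moment at which its call begins. calibration takes no time and is no camera call.
- robot.finish_job(): hands the job in, once; it reports no verdict.
Trained networks look in the newest picture that a camera, given by its name, has taken for a name from the list of things; names that differ only in an ending like _2 or _b are one class to them, and where a whole thing is asked for, a point or a joint stands for the part that bears it (a point fixed in the world has none). Each returns a list of dicts, best first, with "p" (0 to 1); they miss things now and then, are a little off and sometimes report something else, mostly with a low value. They report only what shows in the picture. A call takes as long as a camera call. They do not tell look-alikes from the thing itself.
- viewer.recognise(camera, target): "location" ([column, row] in pixels, amid what is visible of it).
- viewer.outline_of(camera, target): "mask" (400x640 bool, what is visible of it) and "location" ([column, row] in pixels, amid what is visible of it).
- viewer.spot_point(camera, target): "location" ([column, row] in pixels: a listed point, or the origin of a listed thing).
The state is a dict: "time_s": time; "joint_positions": joint angles; "joint_velocities": joint speeds; "effort": joint torques, N m; "eef_pos": TCP position; "ee_rot": TCP orientation; "contact_force": force on the tool from outside, world axes, zero at the start; "moment": the same for the moment, N m; "width": finger opening in m.
Only numpy, scipy, OpenCV 4.12 (cv2) and the standard library are available. Lean on these libraries where they do the work, as an engineer would, in place of code of your own. Each camera call takes 0.05 s, during which the arm holds its last target.

TASK

Take the steel test blade (the tool with the flat rectangular grip and the straight crossbar) out of the wooden desk rack and slide it tip down through the guide slot of the booklet-binding clamp and on between its two sprung plates, until it drags snugly and the dark line across the blade is level with the top of the clamp. Do not push it so far that the crossbar comes down on the clamp, and leave the other things on the table standing where they are. Finish with the blade still in the gripper, held still and upright at that depth: do not let go of it.

Things in the scene. Friction and masses are not known exactly. Their poses are not given: they have to be found in the camera images.
- gauge: Test blade, 131 mm long, 0.09 kg, upright in one of the rack's three slots (which one varies), crossbar resting on the rack's top. Origin: centre of the blunt tip; z up the blade to the grip, x its thin direction, y its width. Steel blade 4 (x) by 24 (y) mm, z 0 to 75 mm (last 6 mm at the tip only 2 by 16); crossbar 14 by 40 mm, z 75 to 81 mm.
- gauge_grip (a point): Middle of the test blade's flat dark-wood grip, 14 (x) by 26 (y) by 50 mm high, 81 to 131 mm above the tip; pinch it across x. Same axes as gauge.
- gauge_line (a point): The dark 2.5 mm high line across the test blade, 60 mm above its tip, 15 mm below the crossbar's underside. Same axes as gauge.
- clamp: Binding clamp, fixed: cream base 130 (x) by 100 (y) by 14 mm, two uprights, flat top 100 mm above the table. Origin: centre of its underside on the table; z up. The blade's thin direction goes along the clamp's x, either way round; the blade goes 60 mm deep. There is no stop until the crossbar would land on the clamp at 75 mm.
- slot (a point): Centre of the mouth of the clamp's upright guide slot, level with the clamp's top, over its origin. The slot runs along the clamp's y: 34 mm long (y), 20 mm wide (x) at the mouth, narrowing to 8 mm within 10 mm. The sprung plates below begin to part when the tip is about 30 mm deep; each then presses with 3 to 6 N, so the blade drags (about 3 to 15 N to push).
- plate_far: The sprung steel plate on the clamp's +x side, 30 mm wide, 6 mm thick, with a flared top edge; it slides along the clamp's x. Origin: at the clamp's origin when the plates are shut.
- plate_near: The same plate on the clamp's -x side, sliding along -x. Shut, the two plates touch in the clamp's middle plane.
- rack: Wooden desk rack, fixed, 70 (x) by 230 (y) by 90 mm high, with three upright slots 8 by 33 mm along its y at y = -70, 0 and 70 mm, a tool in each. Origin: centre of its underside.
- opener: Bystander in the rack: letter opener with narrow blade, round collar and round turned handle, 132 mm long; origin at its tip.
- creaser: Bystander in the rack: paper creaser with flat blade, round collar and a round knob on a thin neck, 118 mm long; origin at its tip.
- mug: Bystander: white mug, 85 mm high, 76 mm across; origin under its centre.
- stapler: Bystander: desk stapler, 150 mm long, 36 mm wide, about 55 mm high; origin under its centre.
- flask: Bystander: green glass drinking bottle, 66 mm across, 170 mm high; origin under its centre.
There are look-alikes about, which are no part of the job. Of the things like the gauge, leave any that is purple or yellow; of the rest the larger one is meant.

How it is judged:
By the outcome, as a careful person would: the job done as asked, in the order asked, and still so for the second after the job is handed in, while the arm keeps its last pose, push and grip.
It also fails if it takes over 48 s, if anything falls off the work surface, if the arm or the gripper's body presses on something with over 40 N, if the wrist force passes 120 N, or if a joint passes its speed limit or range.

## Working session

There is one attempt and no reset: what is moved stays moved. The work goes in short steps, Python scripts to look and compute and a tool call to move; the robot and the scene stay as the last step left them, time stands still between calls to the robot, and variables do not carry over. Pictures are saved under pics/ and viewed, and the job is handed in when it is done.

Besides the shell and the picture viewer there is one more tool, called after "Request:" in YAML: its name, and indented under it one key for each argument. drive_tool: Moves the arm, as the interface text tells. Its arguments: {"type":"object","properties":{"increments":{"type":"array","items":{"type":"object","properties":{"dx":{"type":"number"},"dy":{"type":"number"},"dz":{"type":"number"},"wx":{"type":"number"},"wy":{"type":"number"},"wz":{"type":"number"}}}},"grip":{"type":"number"}},"required":["increments"]}

```bash
mkdir -p pics; ls; cat > h.py <<'E'
import numpy as np, cv2
from plant import robot, viewer
def cal(n):
    c=viewer.calibration(n); K=np.array(c["K"],float); R=cv2.Rodrigues(np.array(c["rvec"],float))[0]; t=np.array(c["tvec"],float).ravel()
    return K,float(c["k1"]),R,t
def ray(n,px):
    K,k1,R,t=cal(n)
    p=cv2.undistortPoints(np.array(px,float).reshape(-1,1,2),K,np.array([k1,0,0,0,0])).reshape(-1,2)
    d=np.c_[p,np.ones(len(p))]
    return -R.T@t, d@R   # world dirs, unit depth
def world(n,px,depth):
    o,d=ray(n,px); return o+d*np.array(depth).reshape(-1,1)
def atz(n,px,z):
    o,d=ray(n,px); return o+d*((z-o[2])/d[:,2])[:,None]
def proj(n,P):
    K,k1,R,t=cal(n)
    return cv2.projectPoints(np.array(P,float).reshape(-1,1,3),cv2.Rodrigues(R)[0],t,K,np.array([k1,0,0,0,0]))[0].reshape(-1,2)
def cloud(n,D):
    v,u=np.mgrid[0:400,0:640]; px=np.c_[u.ravel(),v.ravel()]
    P=world(n,px,D.ravel()); P[D.ravel()==0]=np.nan
    return P.reshape(400,640,3)
def save(name,img,crop=None,s=1):
    if crop: a,b,c,d=crop; img=img[b:d,a:c]
    cv2.imwrite("pics/"+name,cv2.resize(img[...,::-1],None,fx=s,fy=s,interpolation=cv2.INTER_CUBIC))
E
python3 - <<'E'
from h import *
for n in("scene","top"):
    I,D=viewer.snapshot(n); save(n+"0.png",I); np.savez(n+"0.npz",I=I,D=D)
    print(n,(-cal(n)[2].T@cal(n)[3]).round(3))
    for t in("gauge","gauge_grip","clamp","slot","rack"):
        print(t,[(np.round(d["location"]),round(d["p"],2)) for d in viewer.spot_point(n,t)], [(np.round(d["location"]),round(d["p"],2)) for d in viewer.recognise(n,t)])
o=robot.get_obs();print(o["time_s"],o["eef_pos"],o["ee_rot"],o["width"],o["contact_force"])
E
```

```text
pics
scene [1.182 0.504 0.792]
gauge [(array([240., 262.]), 0.66), (array([363., 265.]), 0.46)] [(array([424., 198.]), 0.82), (array([390., 206.]), 0.64), (array([380., 186.]), 0.56), (array([365., 259.]), 0.51)]
gauge_grip [(array([427., 195.]), 0.87), (array([360., 249.]), 0.68), (array([377., 182.]), 0.61), (array([388., 202.]), 0.51)] [(array([428., 194.]), 0.69), (array([385., 207.]), 0.65), (array([360., 257.]), 0.49)]
clamp [(array([221., 175.]), 0.69), (array([389., 204.]), 0.17)] [(array([218., 167.]), 0.61)]
slot [(array([217., 148.]), 0.66), (array([221., 175.]), 0.4), (array([472., 298.]), 0.37)] [(array([216., 168.]), 0.8)]
rack [(array([383., 240.]), 0.94)] [(array([390., 228.]), 0.83)]
top [0.417 0.117 1.354]
gauge [(array([315., 257.]), 0.6), (array([286., 192.]), 0.59), (array([274., 257.]), 0.56)] [(array([325., 247.]), 0.74), (array([279., 185.]), 0.56), (array([270., 256.]), 0.48), (array([286., 224.]), 0.4)]
gauge_grip [(array([331., 241.]), 0.58), (array([285., 225.]), 0.54), (array([274., 177.]), 0.52), (array([268., 254.]), 0.42)] [(array([286., 225.]), 0.63), (array([278., 182.]), 0.57), (array([324., 249.]), 0.48)]
clamp [(array([439., 211.]), 0.92)] [(array([438., 211.]), 0.78)]
slot [(array([444., 206.]), 0.55), (array([438., 208.]), 0.53)] [(array([438., 209.]), 0.8)]
rack [(array([290., 226.]), 0.97), (array([282., 225.]), 0.47)] [(array([288., 226.]), 0.74)]
1.1 [ 0.2070755  -0.64245233  0.23129507] [ 0.10979696 -0.10980448  0.69853995 -0.69851953] 0.0858081088123261 [-0.07368821  0.00523101  0.99676298]
```

View pics/scene0.png

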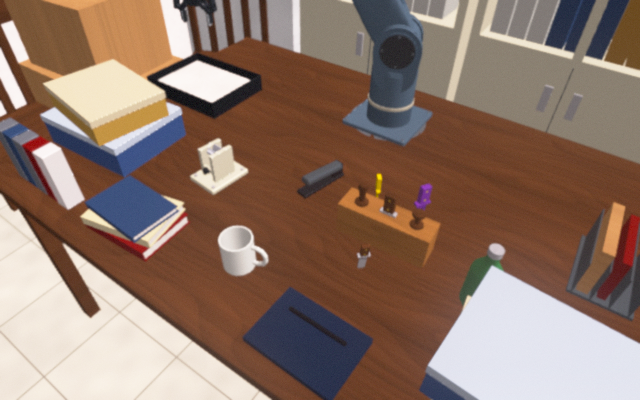

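View pics/top0.png

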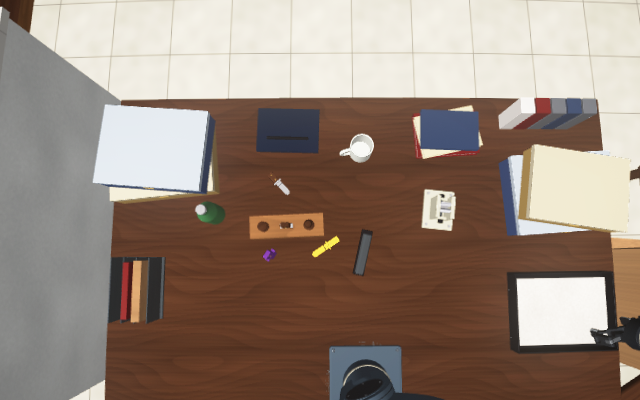

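```bash
python3 - <<'E'
from h import *
I=np.load("scene0.npz")["I"]; save("sc1.png",I,(320,140,480,300),4.5)
I=np.load("top0.npz")["I"]; save("tc1.png",I,(240,150,480,290),3.3)
E
```

```text
(no output)
```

View pics/sc1.png

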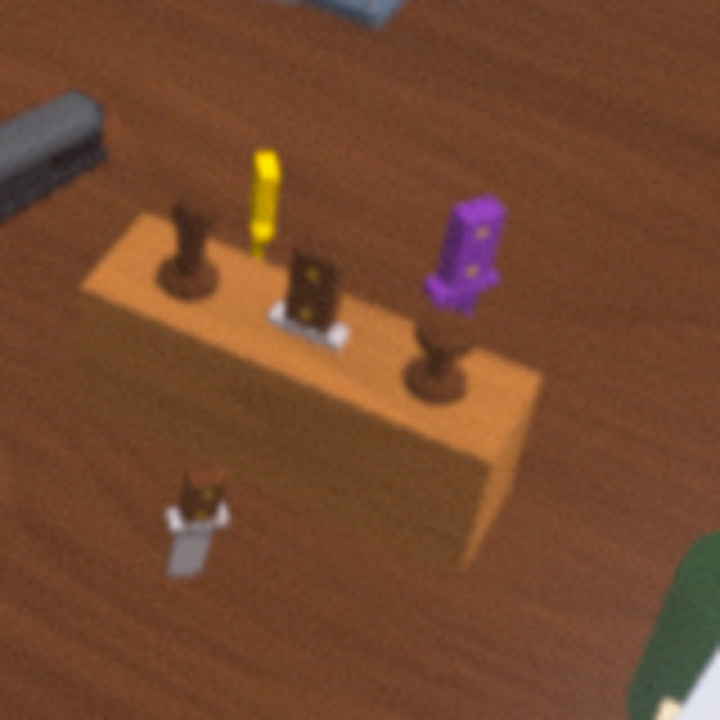

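View pics/tc1.png

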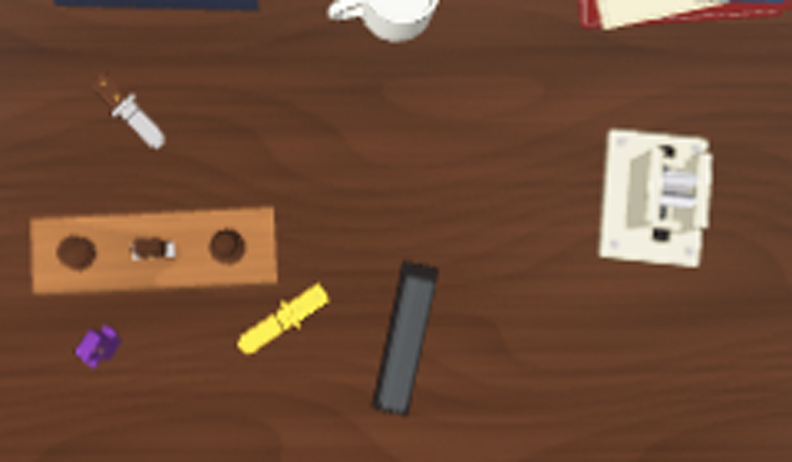

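Candidates in scene: the dark-grip blade in the rack's middle slot (389,205), a smaller dark-grip one lying on the table (363,258), a yellow one (379,182) and a purple one (424,197). I choose the rack one: dark grip, straight crossbar, larger. The close crop confirms it. Next I'll measure the rack, blade and clamp.

```bash
python3 - <<'E'
from h import *
S=np.load("scene0.npz");T=np.load("top0.npz")
save("sc2.png",S["I"],(180,125,260,200),8); save("tc2.png",T["I"],(405,175,475,245),8)
for n,Z in(("scene",S),("top",T)):
    C=cloud(n,Z["D"]); 
    for nm in("rack","clamp"):
        m=viewer.outline_of(n,nm)
        if not m: print(nm,"none");continue
        m=m[0]["mask"]; P=C[m]; P=P[~np.isnan(P[:,0])]
        h=.09 if nm=="rack" else .1
        Q=P[abs(P[:,2]-h)<.006]
        r=cv2.minAreaRect((Q[:,:2]*1000).astype(np.float32))
        print(n,nm,len(P),len(Q),r,"zmed",np.median(Q[:,2]), np.percentile(P[:,2],[2,50,98]).round(3))
        if nm=="clamp":
            Q=P[abs(P[:,2]-.014)<.006]; print("base",cv2.minAreaRect((Q[:,:2]*1000).astype(np.float32)),np.median(Q[:,2]))
    # table check
    print("table z", np.nanmedian(C[300:340,200:240,2]),np.nanmedian(C[240:300,420:450,2]))
    P=C.reshape(-1,3)
# pixel-based: rack corners in top crop
px=np.array([(240+31/3.3,150+220/3.3),(240+273/3.3,150+208/3.3),(240+277/3.3,150+283/3.3),(240+33/3.3,150+293/3.3)])
w=atz("top",px,.09);print("rack corners",w.round(4),w.mean(0))
px=np.array([(240+610/3.3,150+130/3.3),(240+708/3.3,150+140/3.3),(240+698/3.3,150+266/3.3),(240+600/3.3,150+257/3.3)])
w=atz("top",px,.014);print("clamp base corners",w.round(4),w.mean(0))
E
```

```text
scene rack 4185 1816 ((496.55902099609375, 247.18112182617188), (74.08984375, 231.4568634033203), 2.341742992401123) zmed 0.0923990059430167 [0.005 0.075 0.095]
scene clamp 1696 268 ((554.6226806640625, -249.099853515625), (61.966957092285156, 69.10588073730469), 82.88522338867188) zmed 0.10014037992179664 [0.007 0.043 0.102]
base ((554.9400024414062, -248.14015197753906), (101.19111633300781, 130.63546752929688), 82.60704040527344) 0.016657222674228533
table z 0.001860829256529306 0.002462550493843474
top rack 1550 1390 ((497.1868591308594, 248.12124633789062), (70.50857543945312, 230.8505096435547), 2.763115167617798) zmed 0.08928461439208057 [0.003 0.089 0.095]
top clamp 1209 231 ((553.6736450195312, -249.276123046875), (56.94325637817383, 69.78024291992188), 84.19393920898438) zmed 0.0984482271528413 [0.003 0.018 0.102]
base ((553.5465087890625, -248.47837829589844), (99.11181640625, 130.56118774414062), 83.3370590209961) 0.013183197881216135
table z -0.0008158204572850103 -0.000681945128858219
rack corners [[0.5257 0.3622 0.09  ]
 [0.5363 0.1332 0.09  ]
 [0.4656 0.1296 0.09  ]
 [0.4569 0.359  0.09  ]] [0.49613968 0.2460028  0.09      ]
clamp base corners [[ 0.6212 -0.2072  0.014 ]
 [ 0.6106 -0.3069  0.014 ]
 [ 0.4832 -0.2912  0.014 ]
 [ 0.4928 -0.1927  0.014 ]] [ 0.55196756 -0.24949041  0.014     ]
```

View pics/sc2.png

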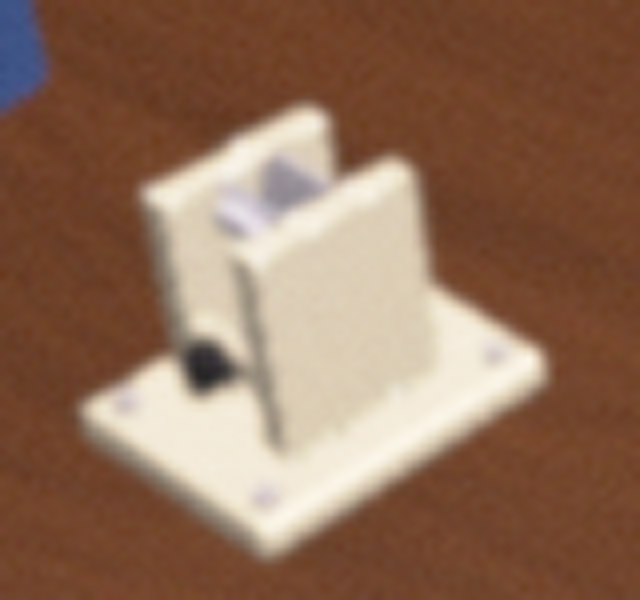

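View pics/tc2.png

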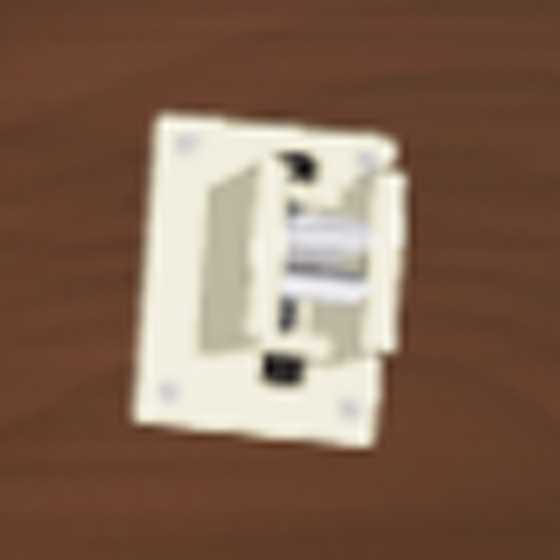

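```bash
python3 - <<'E'
from h import *
from scipy.spatial.transform import Rotation as R
o=robot.get_obs(); q=o["ee_rot"]; M=R.from_quat([q[1],q[2],q[3],q[0]]).as_matrix(); print(M.round(3))
for n in("scene","top"):
    Z=np.load(n+"0.npz"); C=cloud(n,Z["D"]).reshape(-1,3)
    Q=C[(abs(C[:,0]-.497)<.035)&(abs(C[:,1]-.2476)<.035)]
    for lo,hi in((.0935,.1),(.105,.135),(.138,.155)):
        q=Q[(Q[:,2]>lo)&(Q[:,2]<hi)]
        if len(q)>3: print(n,lo,len(q),q.mean(0).round(4),q.min(0).round(4),q.max(0).round(4),cv2.minAreaRect((q[:,:2]*1000).astype(np.float32)))
    for a in(-.002,.002):pass
    # predicted model overlays
    y=np.deg2rad(2.5); Rz=np.array([[np.cos(y),-np.sin(y)],[np.sin(y),np.cos(y)]])
    def box(sx,sy,z0,z1,c): 
        return np.array([[*(Rz@[a*sx/2,b*sy/2]+c),z] for z in(z0,z1) for a,b in((-1,-1),(1,-1),(1,1),(-1,1))])
    I=cv2.resize(Z["I"],None,fx=8,fy=8,interpolation=cv2.INTER_CUBIC)
    for bx,col in((box(.014,.026,.096,.146,(.497,.248)),(0,255,0)),(box(.014,.04,.090,.096,(.497,.248)),(255,0,255)),(box(.07,.23,0,.09,(.497,.2476)),(0,255,255))):
        p=((proj(n,bx)+.5)*8).astype(int)
        for i in range(4):
            for a,b in((i,(i+1)%4),(i+4,(i+1)%4+4),(i,i+4)): cv2.line(I,p[a].tolist(),p[b].tolist(),col,1)
    c=((proj(n,[[.497,.248,.11]])[0])*8).astype(int)
    cv2.imwrite(f"pics/ov_{n}.png",I[c[1]-200:c[1]+200,c[0]-330:c[0]+330,::-1])
print(robot.get_obs()["time_s"])
E
```

```text
[[-0.952  0.     0.307]
 [-0.307  0.    -0.952]
 [-0.    -1.    -0.   ]]
scene 0.0935 179 [0.5013 0.2496 0.0953] [0.4625 0.2129 0.0935] [0.5318 0.2826 0.0999] ((497.2266540527344, 247.80477905273438), (68.42436218261719, 70.3719253540039), 0.8331069350242615)
scene 0.105 119 [0.5014 0.2491 0.1199] [0.4893 0.2345 0.1053] [0.5056 0.2605 0.1341] ((500.8163757324219, 249.3223876953125), (12.933316230773926, 27.805801391601562), 23.84563446044922)
scene 0.138 88 [0.4987 0.2482 0.1458] [0.4884 0.235  0.1381] [0.5058 0.2603 0.1505] ((497.16925048828125, 247.54481506347656), (17.02136993408203, 25.509777069091797), 4.459724426269531)
top 0.0935 39 [0.4999 0.2404 0.0948] [0.465  0.2126 0.0935] [0.5302 0.2812 0.0974] ((497.593505859375, 247.00021362304688), (65.22419738769531, 68.37689208984375), 0.4032672047615051)
top 0.105 7 [0.4953 0.2361 0.1254] [0.4906 0.2344 0.1138] [0.5033 0.2401 0.1325] ((496.2106628417969, 235.68130493164062), (4.13265323638916, 13.664135932922363), 69.01349639892578)
top 0.138 41 [0.4964 0.2482 0.145 ] [0.4898 0.2357 0.1382] [0.502  0.2599 0.151 ] ((495.8900146484375, 247.8128662109375), (12.09863567352295, 24.239274978637695), 0.6739116311073303)
1.3
```

View pics/ov_scene.png

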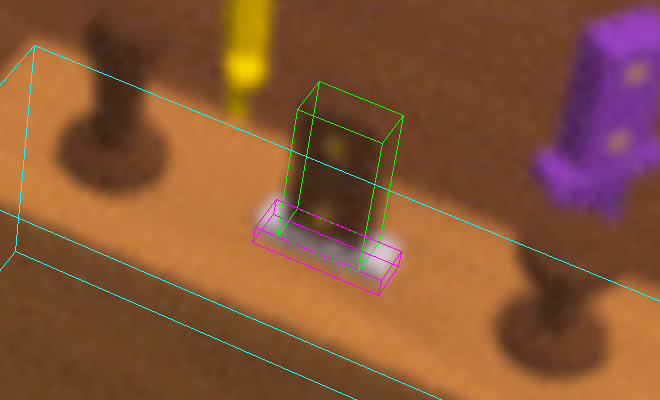

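View pics/ov_top.png

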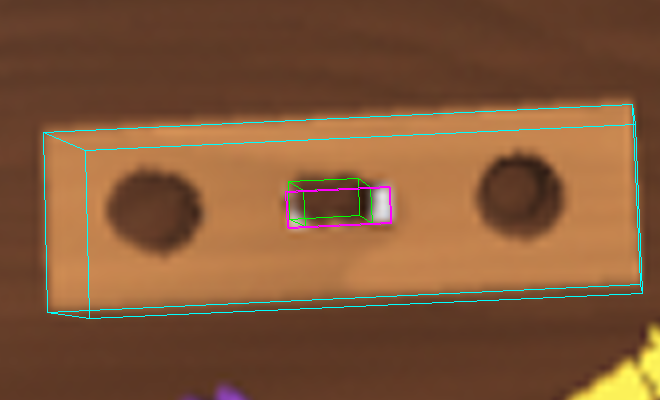

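Overlay shows the model box fitting the rack-middle blade at about (0.497, 0.248), yaw 2.5°. The clamp is at about (0.554, -0.249), yaw -6.8°. Next I move above the rack with the jaws partly closed.

Request:
drive_tool:
  increments:
    - {"dx": 0.63, "dy": 0.85, "wz": 3}
    - {"dx": 0.63, "dy": 0.85, "wz": 3}
    - {"dx": 0.63, "dy": 0.85, "wz": 3}
    - {"dx": 0.63, "dy": 0.85, "wz": 3}
    - {"dx": 0.63, "dy": 0.85, "wz": 3}
    - {"dx": 0.63, "dy": 0.85, "wz": 3}
    - {"dx": 0.63, "dy": 0.85, "wz": 3}
    - {"dx": 0.63, "dy": 0.85, "wz": 3}
    - {"dx": 0.63, "dy": 0.85, "wz": 3}
    - {"dx": 0.63, "dy": 0.85, "wz": 3}
    - {"dx": 0.06, "dy": 0.9, "wz": 3}
    - {"dx": 0.06, "dy": 0.9, "wz": 3}
  grip: 90

```text
schema error: expected keys dx, dy, dz, wx, wy, wz
```

Request:
drive_tool:
  increments:
    - {"dx": 0.06, "dy": 0.9, "wz": 3}
    - {"dx": 0.06, "dy": 0.9, "wz": 3}
    - {"dx": 0.06, "dy": 0.9, "wz": 3}
    - {"dx": 0.06, "dy": 0.9, "wz": 3}
    - {"dx": 0.06, "dy": 0.9, "wz": 3}
    - {"dx": 0.06, "dy": 0.9, "wz": 3}
    - {"dx": 0.06, "dy": 0.9, "wz": 3}
    - {"dx": 0.06, "dy": 0.9, "wz": 3}
    - {"dx": 0.06, "dy": 0.9, "wz": 3}
    - {"dx": 0.06, "dy": 0.9, "wz": 3}
    - {"dx": 0.06, "dy": 0.9, "wz": 3}
    - {"dx": 0.06, "dy": 0.8, "wz": 3}

```text
schema error: expected keys dx, dy, dz, wx, wy, wz
```

All six keys are needed, so I'll write them out in full.

Request:
drive_tool:
  increments:
    - {"dx": 0.63, "dy": 0.85, "dz": 0, "wx": 0, "wy": 0, "wz": 3}
    - {"dx": 0.63, "dy": 0.85, "dz": 0, "wx": 0, "wy": 0, "wz": 3}
    - {"dx": 0.63, "dy": 0.85, "dz": 0, "wx": 0, "wy": 0, "wz": 3}
    - {"dx": 0.63, "dy": 0.85, "dz": 0, "wx": 0, "wy": 0, "wz": 3}
    - {"dx": 0.63, "dy": 0.85, "dz": 0, "wx": 0, "wy": 0, "wz": 3}
    - {"dx": 0.63, "dy": 0.85, "dz": 0, "wx": 0, "wy": 0, "wz": 3}
    - {"dx": 0.63, "dy": 0.85, "dz": 0, "wx": 0, "wy": 0, "wz": 3}
    - {"dx": 0.63, "dy": 0.85, "dz": 0, "wx": 0, "wy": 0, "wz": 3}
    - {"dx": 0.63, "dy": 0.85, "dz": 0, "wx": 0, "wy": 0, "wz": 3}
    - {"dx": 0.63, "dy": 0.85, "dz": 0, "wx": 0, "wy": 0, "wz": 3}
    - {"dx": 0.06, "dy": 0.9, "dz": 0, "wx": 0, "wy": 0, "wz": 3}
    - {"dx": 0.06, "dy": 0.9, "dz": 0, "wx": 0, "wy": 0, "wz": 3}
  grip: 90

```text
time_s: 2.5
eef_pos: [0.4645, -0.2288, 0.2313]
ee_rot: [-0.321, 0.321, -0.63, 0.63]
contact_force: [0.3, -0.3, -0.3]
width: 0.0553
```

Request:
drive_tool:
  increments:
    - {"dx": 0.06, "dy": 0.9, "dz": 0, "wx": 0, "wy": 0, "wz": 3}
    - {"dx": 0.06, "dy": 0.9, "dz": 0, "wx": 0, "wy": 0, "wz": 3}
    - {"dx": 0.06, "dy": 0.9, "dz": 0, "wx": 0, "wy": 0, "wz": 3}
    - {"dx": 0.06, "dy": 0.9, "dz": 0, "wx": 0, "wy": 0, "wz": 3}
    - {"dx": 0.06, "dy": 0.9, "dz": 0, "wx": 0, "wy": 0, "wz": 3}
    - {"dx": 0.06, "dy": 0.9, "dz": 0, "wx": 0, "wy": 0, "wz": 3}
    - {"dx": 0.06, "dy": 0.9, "dz": 0, "wx": 0, "wy": 0, "wz": 3}
    - {"dx": 0.06, "dy": 0.9, "dz": 0, "wx": 0, "wy": 0, "wz": 3}
    - {"dx": 0.06, "dy": 0.9, "dz": 0, "wx": 0, "wy": 0, "wz": 3}
    - {"dx": 0.06, "dy": 0.9, "dz": 0, "wx": 0, "wy": 0, "wz": 3}
    - {"dx": 0.06, "dy": 0.9, "dz": 0, "wx": 0, "wy": 0, "wz": 3}
    - {"dx": 0.06, "dy": 0.8, "dz": 0, "wx": 0, "wy": 0, "wz": 3}

```text
time_s: 3.7
eef_pos: [0.4926, 0.1994, 0.2315]
ee_rot: [0.5, -0.5, 0.5, -0.5]
contact_force: [0.0, -0.1, -0.0]
width: 0.055
```

Request:
drive_tool:
  increments:
    - {"dx": 0.06, "dy": 0.7, "dz": 0, "wx": 0, "wy": 0, "wz": 1.5}
    - {"dx": 0.05, "dy": 0.515, "dz": -0.3, "wx": 0, "wy": 0, "wz": 1}
    - {"dx": 0, "dy": 0, "dz": -0.6, "wx": 0, "wy": 0, "wz": 0}
    - {"dx": 0, "dy": 0, "dz": -0.4, "wx": 0, "wy": 0, "wz": 0}
    - {"dx": 0, "dy": 0, "dz": 0, "wx": 0, "wy": 0, "wz": 0}

```text
time_s: 4.2
eef_pos: [0.4961, 0.2455, 0.1774]
ee_rot: [-0.509, 0.512, -0.49, 0.489]
contact_force: [0.4, -0.2, 0.2]
width: 0.0553
```

```bash
python3 - <<'E'
from h import *
for n in("scene","top"):
    I,D=viewer.snapshot(n); save(n+"1.png",I,(320,110,480,270) if n=="scene" else (230,170,350,270),4.5)
o=robot.get_obs();print(o["eef_pos"],o["ee_rot"],o["width"],o["joint_positions"])
E
```

```text
[0.49721821 0.24613714 0.179663  ] [-0.51013625  0.51018826 -0.48964589  0.48960786] 0.055518817096301194 [-0.21582621  0.48096089 -0.48550734  1.81675732  0.27662191  0.91137192
 -0.78451683]
```

View pics/scene1.png

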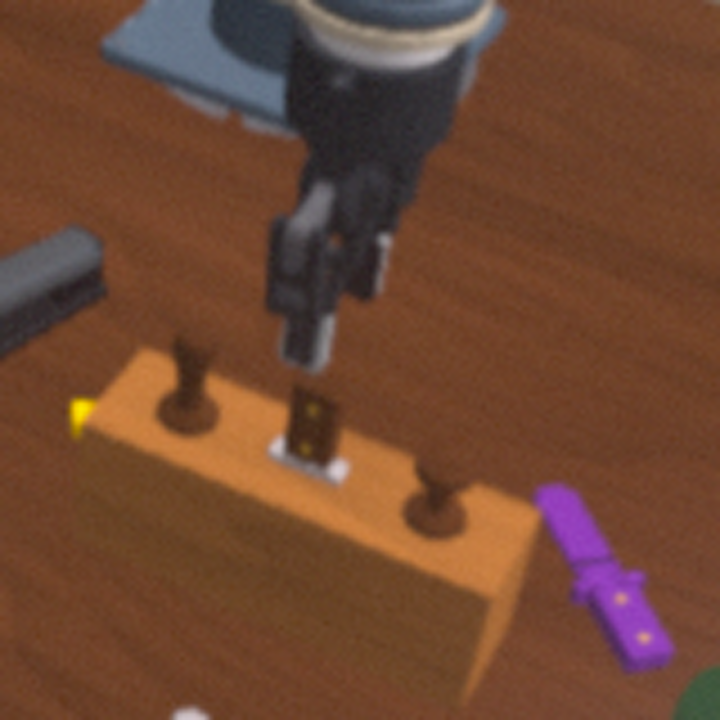

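View pics/top1.png

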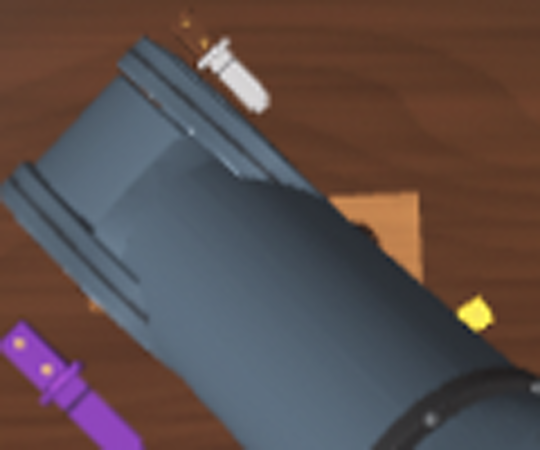

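Scene picture: jaws sit straddling above the grip at about (389,200). The purple and yellow look-alikes toppled by themselves early on; the gripper never went below 0.18 m or near them. Now I descend and grasp.

Request:
drive_tool:
  increments:
    - {"dx": 0, "dy": 0.05, "dz": -0.3, "wx": 0, "wy": 0, "wz": 0}
    - {"dx": 0, "dy": 0, "dz": -0.5, "wx": 0, "wy": 0, "wz": 0}
    - {"dx": 0, "dy": 0, "dz": -0.5, "wx": 0, "wy": 0, "wz": 0}
    - {"dx": 0, "dy": 0, "dz": -0.3, "wx": 0, "wy": 0, "wz": 0}
    - {"dx": 0, "dy": 0, "dz": -0.19, "wx": 0, "wy": 0, "wz": 0}
    - {"dx": 0, "dy": 0, "dz": 0, "wx": 0, "wy": 0, "wz": 0}
    - {"dx": 0, "dy": 0, "dz": 0, "wx": 0, "wy": 0, "wz": 0}

```text
time_s: 5.0
eef_pos: [0.4974, 0.2484, 0.1082]
ee_rot: [0.51, -0.51, 0.49, -0.49]
contact_force: [-0.8, -0.1, 0.3]
width: 0.0552
```

```bash
python3 - <<'E'
from h import *
for n in("scene",):
    I,D=viewer.snapshot(n); save(n+"2.png",I,(350,170,430,250),8)
E
```

```text
(no output)
```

View pics/scene2.png

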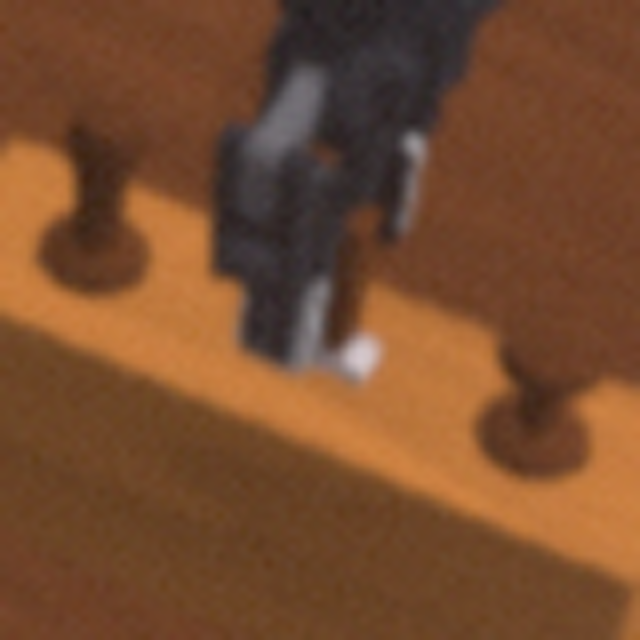

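Jaws straddle the grip (about (393,205)), with the crossbar end visible below at (395,214). Closing.

Request:
drive_tool:
  increments:
    - {"dx": 0, "dy": 0, "dz": 0, "wx": 0, "wy": 0, "wz": 0}
    - {"dx": 0, "dy": 0, "dz": 0, "wx": 0, "wy": 0, "wz": 0}
    - {"dx": 0, "dy": 0, "dz": 0, "wx": 0, "wy": 0, "wz": 0}
    - {"dx": 0, "dy": 0, "dz": 0, "wx": 0, "wy": 0, "wz": 0}
    - {"dx": 0, "dy": 0, "dz": 0, "wx": 0, "wy": 0, "wz": 0}
    - {"dx": 0, "dy": 0, "dz": 0, "wx": 0, "wy": 0, "wz": 0}
    - {"dx": 0, "dy": 0, "dz": 0, "wx": 0, "wy": 0, "wz": 0}
    - {"dx": 0, "dy": 0, "dz": 0, "wx": 0, "wy": 0, "wz": 0}
  grip: 255

```text
time_s: 5.85
eef_pos: [0.4973, 0.2482, 0.1081]
ee_rot: [0.51, -0.51, 0.489, -0.49]
contact_force: [-1.1, -1.1, 6.0]
width: 0.0133
```

Request:
drive_tool:
  increments:
    - {"dx": 0, "dy": 0, "dz": 0.15, "wx": 0, "wy": 0, "wz": 0}
    - {"dx": 0, "dy": 0, "dz": 0.3, "wx": 0, "wy": 0, "wz": 0}
    - {"dx": 0, "dy": 0, "dz": 0.4, "wx": 0, "wy": 0, "wz": 0}
    - {"dx": 0, "dy": 0, "dz": 0.5, "wx": 0, "wy": 0, "wz": 0}
    - {"dx": 0, "dy": 0, "dz": 0.5, "wx": 0, "wy": 0, "wz": 0}
    - {"dx": 0, "dy": 0, "dz": 0.5, "wx": 0, "wy": 0, "wz": 0}
    - {"dx": 0, "dy": 0, "dz": 0.5, "wx": 0, "wy": 0, "wz": 0}
    - {"dx": 0, "dy": 0, "dz": 0.5, "wx": 0, "wy": 0, "wz": 0}
    - {"dx": 0, "dy": 0, "dz": 0.4, "wx": 0, "wy": 0, "wz": 0}
    - {"dx": 0, "dy": 0, "dz": 0.25, "wx": 0, "wy": 0, "wz": 0}
    - {"dx": 0, "dy": 0, "dz": 0, "wx": 0, "wy": 0, "wz": 0}

```text
time_s: 6.95
eef_pos: [0.4975, 0.2486, 0.2693]
ee_rot: [0.511, -0.509, 0.489, -0.49]
contact_force: [-0.2, -0.8, -0.3]
width: 0.0134
```

```bash
python3 - <<'E'
from h import *
for n in("scene",):
    I,D=viewer.snapshot(n); save(n+"3.png",I,(340,90,460,250),4.5)
E
```

```text
(no output)
```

View pics/scene3.png

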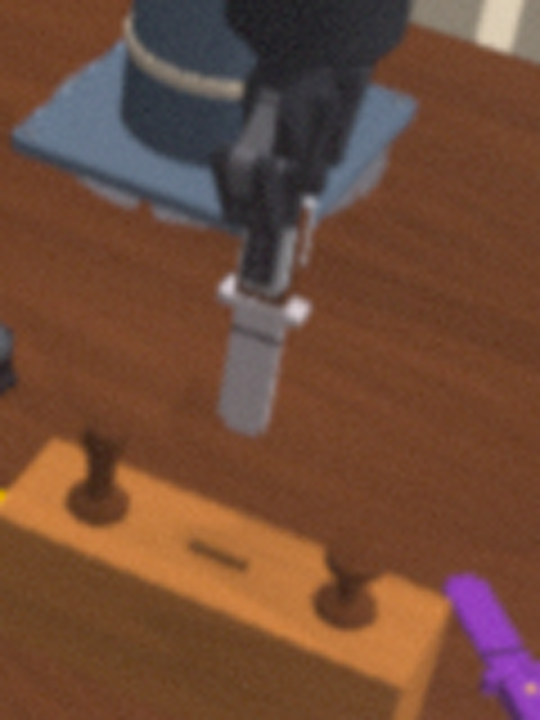

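Blade is out of the rack and hanging upright (tip about (394,185)). Moving over the clamp.

Request:
drive_tool:
  increments:
    - {"dx": 0.05, "dy": -0.4, "dz": 0, "wx": 0, "wy": 0, "wz": -0.5}
    - {"dx": 0.1, "dy": -0.8, "dz": 0, "wx": 0, "wy": 0, "wz": -0.7}
    - {"dx": 0.1, "dy": -0.9, "dz": 0, "wx": 0, "wy": 0, "wz": -0.7}
    - {"dx": 0.1, "dy": -0.9, "dz": 0, "wx": 0, "wy": 0, "wz": -0.7}
    - {"dx": 0.1, "dy": -0.9, "dz": 0, "wx": 0, "wy": 0, "wz": -0.7}
    - {"dx": 0.1, "dy": -0.9, "dz": 0, "wx": 0, "wy": 0, "wz": -0.7}
    - {"dx": 0.1, "dy": -0.9, "dz": 0, "wx": 0, "wy": 0, "wz": -0.7}
    - {"dx": 0.1, "dy": -0.9, "dz": 0, "wx": 0, "wy": 0, "wz": -0.7}
    - {"dx": 0.1, "dy": -0.9, "dz": 0, "wx": 0, "wy": 0, "wz": -0.7}
    - {"dx": 0.1, "dy": -0.9, "dz": 0, "wx": 0, "wy": 0, "wz": -0.7}
    - {"dx": 0.1, "dy": -0.9, "dz": 0, "wx": 0, "wy": 0, "wz": -0.7}
    - {"dx": 0.1, "dy": -0.9, "dz": 0, "wx": 0, "wy": 0, "wz": -0.7}

```text
time_s: 8.2
eef_pos: [0.5419, -0.1625, 0.2667]
ee_rot: [0.473, -0.474, 0.526, -0.525]
contact_force: [1.5, -0.6, 0.1]
width: 0.0134
```

Request:
drive_tool:
  increments:
    - {"dx": 0.1, "dy": -0.9, "dz": 0, "wx": 0, "wy": 0, "wz": -0.7}
    - {"dx": 0.1, "dy": -0.75, "dz": 0, "wx": 0, "wy": 0, "wz": -0.6}
    - {"dx": 0.1, "dy": -0.4, "dz": 0, "wx": 0, "wy": 0, "wz": 0}
    - {"dx": 0.06, "dy": -0.19, "dz": -0.3, "wx": 0, "wy": 0, "wz": 0}
    - {"dx": 0, "dy": 0, "dz": -0.4, "wx": 0, "wy": 0, "wz": 0}
    - {"dx": 0, "dy": 0, "dz": -0.3, "wx": 0, "wy": 0, "wz": 0}
    - {"dx": 0, "dy": 0, "dz": 0, "wx": 0, "wy": 0, "wz": 0}
    - {"dx": 0, "dy": 0, "dz": 0, "wx": 0, "wy": 0, "wz": 0}

```text
time_s: 9.0
eef_pos: [0.5575, -0.2484, 0.2275]
ee_rot: [0.468, -0.468, 0.53, -0.529]
contact_force: [-0.3, -0.8, -0.5]
width: 0.0134
```

```bash
cat > ov.py <<'E'
from h import *
from scipy.spatial.transform import Rotation as R
import sys
def run(tag,off=(0,0),dtip=0.0932,cl=(.554,-.249,-6.8)):
    o=robot.get_obs(); q=o["ee_rot"]; M=R.from_quat([q[1],q[2],q[3],q[0]]).as_matrix(); p=np.array(o["eef_pos"])
    yaw=np.arctan2(M[1,2],M[0,2]); print(o["time_s"],p.round(4),"yaw",np.degrees(yaw).round(2),"down",M[:,1].round(4),o["contact_force"])
    gz=-M[:,1]; gx=M[:,2]; gy=np.cross(gz,gx); G=np.c_[gx,gy,gz]; t=p-gz*dtip
    def bx(sx,sy,z0,z1,F,c): return np.array([F@[a*sx/2,b*sy/2,z]+c for z in(z0,z1) for a,b in((-1,-1),(1,-1),(1,1),(-1,1))])
    F=R.from_euler('z',cl[2],degrees=True).as_matrix(); cc=np.array([cl[0],cl[1],0])
    for n in("scene","top"):
        I,D=viewer.snapshot(n); np.savez(f"{n}_{tag}.npz",I=I,D=D)
        s=8; J=cv2.resize(I,None,fx=s,fy=s,interpolation=cv2.INTER_CUBIC); K=J.copy()
        for b,col in((bx(.004,.024,0,.075,G,t),(0,255,0)),(bx(.014,.04,.075,.081,G,t),(255,0,255)),(bx(.004,.024,.0588,.0612,G,t),(255,0,0)),(bx(.13,.1,0,.014,F,cc),(0,255,255)),(bx(.02,.034,.1,.1,F,cc),(255,255,0))):
            u=((proj(n,b)+.5)*s).astype(int)
            for i in range(4):
                for a,c in((i,(i+1)%4),(i+4,(i+1)%4+4),(i,i+4)): cv2.line(K,u[a].tolist(),u[c].tolist(),col,1)
        c=(proj(n,[[cl[0],cl[1],.1]])[0]*s).astype(int)
        w=slice(max(c[1]-350,0),c[1]+230),slice(c[0]-200,c[0]+200)
        cv2.imwrite(f"pics/{n}_{tag}.png",np.hstack([J[w],K[w]])[...,::-1])
if __name__=="__main__": run(sys.argv[1])
E
python3 ov.py a
```

```text
9.0 [ 0.5575 -0.2484  0.2275] yaw -7.05 down [-6.e-04  6.e-04 -1.e+00] [-0.31145853 -0.80989778 -0.51951936]
```

View pics/scene_a.png

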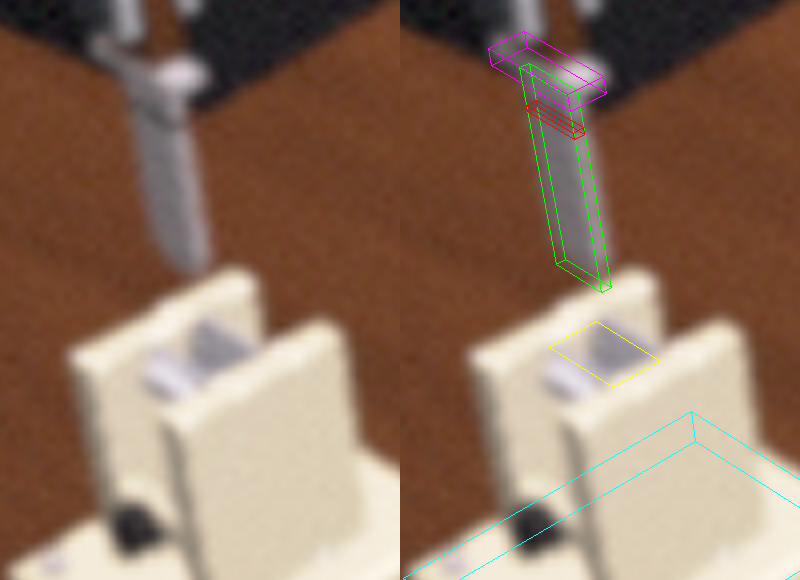

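View pics/top_a.png

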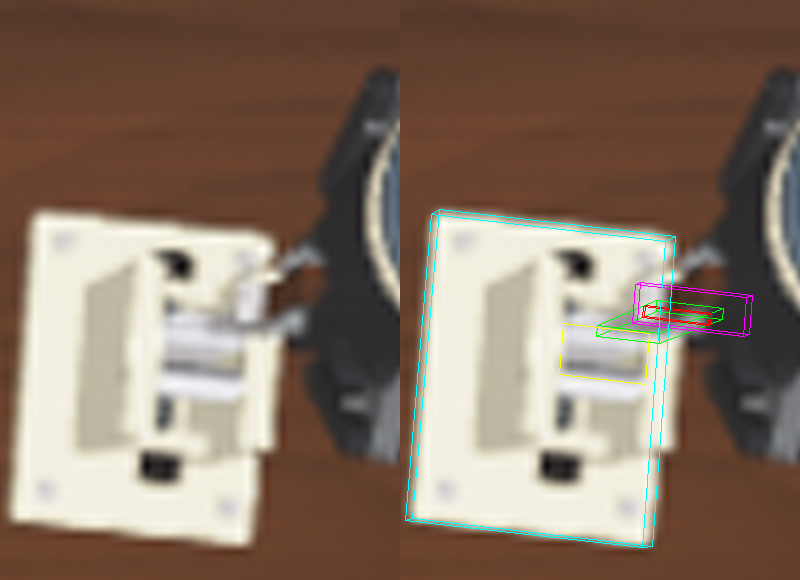

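Scene picture: the blade (tip about pixel (203,144)) hangs over the clamp. The TCP is 3.5 mm too far in x, so I'll correct that and lower to just over the mouth.

Request:
drive_tool:
  increments:
    - {"dx": -0.09, "dy": -0.01, "dz": 0, "wx": 0, "wy": 0, "wz": 0.2}
    - {"dx": 0, "dy": 0, "dz": -0.3, "wx": 0, "wy": 0, "wz": 0}
    - {"dx": 0, "dy": 0, "dz": -0.3, "wx": 0, "wy": 0, "wz": 0}
    - {"dx": 0, "dy": 0, "dz": -0.1, "wx": 0, "wy": 0, "wz": 0}
    - {"dx": 0, "dy": 0, "dz": 0, "wx": 0, "wy": 0, "wz": 0}
    - {"dx": 0, "dy": 0, "dz": 0, "wx": 0, "wy": 0, "wz": 0}

```text
time_s: 9.7
eef_pos: [0.554, -0.2498, 0.1995]
ee_rot: [0.469, -0.469, 0.529, -0.529]
contact_force: [0.4, -0.7, -0.1]
width: 0.013
```

```bash
python3 ov.py b; python3 - <<'E'
from h import *
print((proj("scene",[[.554,-.249,.1],[.554,-.249,.075]])-0).round(1))
for t in("slot","clamp","gauge_line","gauge","gauge_grip"):
  for n in("scene","top"):
    print(t,n,[(np.round(d["location"],1),round(d["p"],2)) for d in viewer.spot_point(n,t)][:3])
E
```

```text
9.7 [ 0.554  -0.2498  0.1995] yaw -6.93 down [-2.e-04  2.e-04 -1.e+00] [ 0.446279   -0.72176849 -0.10898659]
[[214.1 148.4]
 [215.4 155.8]]
slot scene [(array([215.6, 148.2]), 0.66)]
slot top [(array([445.3, 207.3]), 0.62)]
clamp scene [(array([221.5, 178.8]), 0.78)]
clamp top [(array([436.8, 209.4]), 0.71)]
gauge_line scene [(array([208.4, 125.7]), 0.81), (array([365.4, 284.2]), 0.58), (array([449.3, 237.3]), 0.56)]
gauge_line top [(array([246.5, 258.8]), 0.82), (array([278.6, 185.3]), 0.73), (array([328.3, 244.6]), 0.55)]
gauge scene [(array([361.1, 267.3]), 0.75), (array([441.5, 219. ]), 0.74), (array([220.6, 176.8]), 0.63)]
gauge top [(array([312.4, 254.8]), 0.73), (array([447.7, 205. ]), 0.64), (array([259. , 271.9]), 0.56)]
gauge_grip scene [(array([365.9, 296.6]), 0.86), (array([461.3, 250.7]), 0.66), (array([206.9, 114.7]), 0.63)]
gauge_grip top [(array([238.4, 250.7]), 0.77), (array([333. , 241.6]), 0.57), (array([455.3, 205.1]), 0.47)]
```

View pics/scene_b.png

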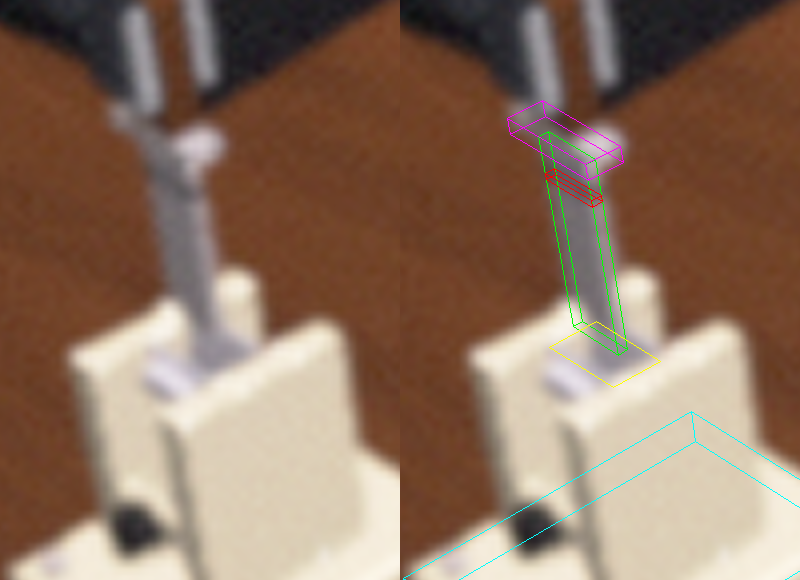

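View pics/top_b.png

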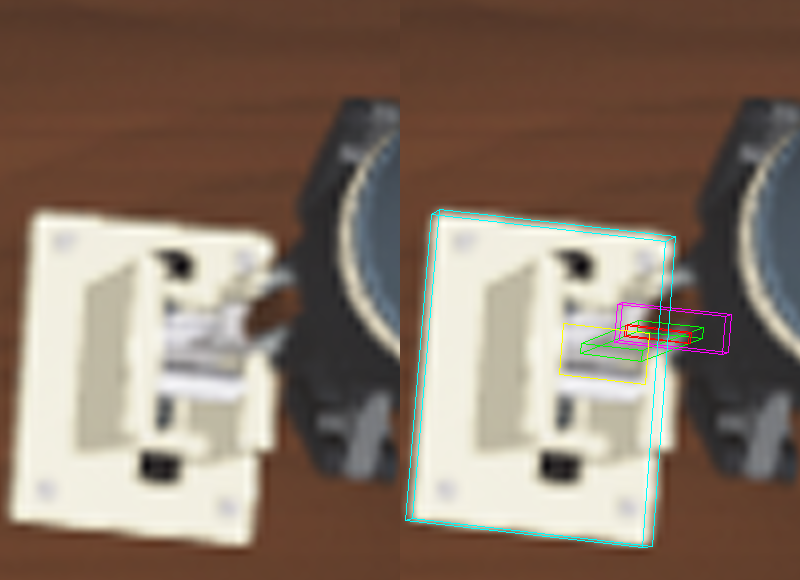

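```bash
python3 - <<'E'
from h import *
c=(proj("top",[[.554,-.249,.1]])[0]*8).astype(int); o=np.array([c[0]-200,c[1]-350])
th=np.deg2rad(-6.8); cx=np.array([np.cos(th),np.sin(th),0]); cy=np.array([-np.sin(th),np.cos(th),0])
for z in(.1,.08,.075,.07,.065):
    P=np.array([[.554,-.249,z]]+[np.array([.554,-.249,z])+s*cx for s in(.012,-.012)])
    print(z,((proj("top",P)+.5)*8-o).round(0).tolist())
I=np.load("top0.npz")["I"]; J=cv2.resize(I[195:225,420:456],None,fx=20,fy=20,interpolation=cv2.INTER_NEAREST); cv2.imwrite("pics/clz.png",J[...,::-1])
D=np.load("top0.npz")["D"]; C=cloud("top",D); P=C[195:225,420:456].reshape(-1,3); P=P[~np.isnan(P[:,0])]
L=np.c_[(P-[.554,-.249,0])@cx,(P-[.554,-.249,0])@cy,P[:,2]]
m=abs(L[:,1])<.012
Q=L[m&(L[:,2]>.04)]; Q=Q[np.argsort(Q[:,0])]; print((Q*1000).round(0).astype(int).tolist())
D=np.load("scene0.npz")["D"]; C=cloud("scene",D); P=C[125:200,180:260].reshape(-1,3); P=P[~np.isnan(P[:,0])]
L=np.c_[(P-[.554,-.249,0])@cx,(P-[.554,-.249,0])@cy,P[:,2]]
Q=L[(abs(L[:,1])<.012)&(L[:,2]>.03)&(abs(L[:,0])<.03)]; Q=Q[np.argsort(Q[:,0])]; print((Q*1000).round(0).astype(int).tolist())
E
```

```text
0.1 [[204.0, 354.0], [207.0, 324.0], [202.0, 384.0]]
0.08 [[190.0, 360.0], [192.0, 330.0], [188.0, 390.0]]
0.075 [[186.0, 361.0], [189.0, 331.0], [184.0, 391.0]]
0.07 [[183.0, 362.0], [185.0, 333.0], [181.0, 392.0]]
0.065 [[179.0, 364.0], [182.0, 334.0], [177.0, 393.0]]
[[-48, -2, 45], [-47, -7, 50], [-47, -5, 44], [-46, 4, 55], [-45, 1, 54], [-45, 5, 45], [-45, -5, 56], [-45, -3, 52], [-42, 6, 49], [-42, 1, 52], [-42, 2, 46], [-42, -3, 52], [-41, -7, 48], [-39, 6, 48], [-39, 4, 52], [-39, 0, 50], [-38, -2, 53], [-37, -7, 47], [-36, 2, 57], [-36, 7, 50], [-36, 4, 52], [-35, -2, 54], [-34, -6, 49], [-34, -9, 50], [-34, 11, 53], [-33, 7, 48], [-32, 1, 50], [-32, -2, 52], [-32, 3, 45], [-31, -5, 51], [-31, -8, 53], [-31, -11, 55], [-29, 1, 51], [-28, -5, 53], [-28, -3, 47], [-27, -9, 47], [-26, 1, 49], [-25, -3, 45], [-24, -8, 41], [-22, -2, 49], [-22, 0, 45], [-21, -6, 45], [-19, 2, 49], [-18, -5, 50], [-18, -2, 47], [-17, 4, 91], [-16, 0, 90], [-16, -3, 89], [-16, 4, 80], [-16, 2, 48], [-15, -9, 90], [-15, -7, 87], [-15, -2, 47], [-15, -5, 47], [-15, 11, 94], [-14, 0, 99], [-13, 6, 85
[... 1543 characters left out ...]
6, 98], [-8, -11, 95], [-7, 2, 92], [-7, 7, 94], [-7, -2, 94], [-6, 4, 96], [-6, 8, 99], [-6, -5, 96], [-6, 0, 98], [-6, -5, 89], [-5, -10, 87], [-5, -4, 93], [-5, -8, 91], [-5, -10, 84], [-5, 5, 91], [-5, -7, 95], [-4, 1, 93], [-4, -4, 88], [-3, 3, 91], [8, -7, 99], [8, -5, 90], [9, 5, 93], [10, -7, 93], [10, -12, 91], [10, -1, 100], [11, 3, 92], [11, -6, 91], [11, 5, 100], [11, -12, 102], [11, -8, 100], [11, -1, 90], [11, 9, 99], [12, 12, 104], [13, 3, 100], [13, 8, 99], [14, -9, 101], [14, -4, 100], [14, -2, 92], [15, -5, 94], [15, 3, 91], [15, 2, 104], [15, -11, 84], [15, -9, 92], [16, -9, 89], [16, -5, 84], [17, 2, 92], [17, -2, 93], [18, -2, 90], [27, 0, 52], [27, -8, 52], [30, 4, 52]]
```

View pics/clz.png

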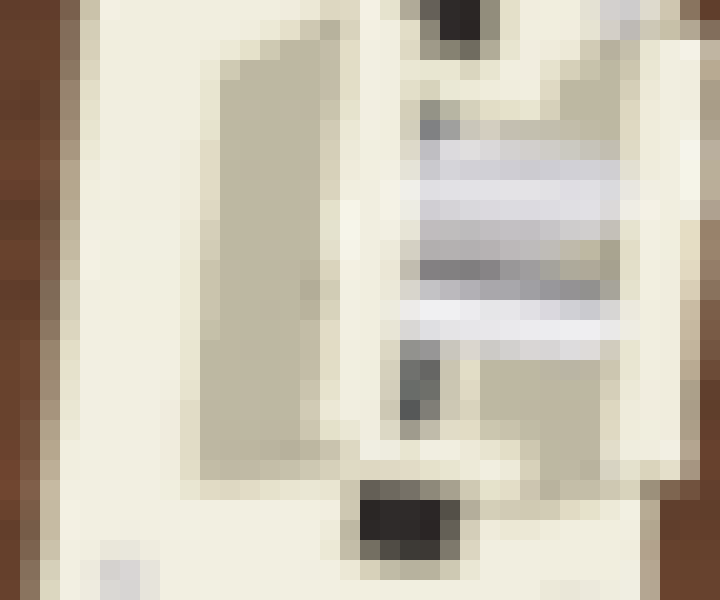

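Depth profiles put the groove between the flared plates within 1 mm of the blade's plane. Inserting into the guide now, slowly.

Request:
drive_tool:
  increments:
    - {"dx": 0, "dy": 0.02, "dz": -0.15, "wx": 0, "wy": 0, "wz": 0}
    - {"dx": 0, "dy": 0, "dz": -0.15, "wx": 0, "wy": 0, "wz": 0}
    - {"dx": 0, "dy": 0, "dz": -0.15, "wx": 0, "wy": 0, "wz": 0}
    - {"dx": 0, "dy": 0, "dz": -0.15, "wx": 0, "wy": 0, "wz": 0}
    - {"dx": 0, "dy": 0, "dz": 0, "wx": 0, "wy": 0, "wz": 0}
    - {"dx": 0, "dy": 0, "dz": 0, "wx": 0, "wy": 0, "wz": 0}

```text
time_s: 10.9
eef_pos: [0.5538, -0.249, 0.1754]
ee_rot: [0.469, -0.469, 0.529, -0.529]
contact_force: [-0.6, -0.4, -0.5]
width: 0.0135
```

Request:
drive_tool:
  increments:
    - {"dx": 0, "dy": 0, "dz": -0.1, "wx": 0, "wy": 0, "wz": 0}
    - {"dx": 0, "dy": 0, "dz": -0.1, "wx": 0, "wy": 0, "wz": 0}
    - {"dx": 0, "dy": 0, "dz": 0, "wx": 0, "wy": 0, "wz": 0}

```text
time_s: 11.2
eef_pos: [0.5535, -0.249, 0.1671]
ee_rot: [0.469, -0.469, 0.53, -0.529]
contact_force: [-0.1, 0.3, -1.2]
width: 0.013
```

Request:
drive_tool:
  increments:
    - {"dx": 0, "dy": 0, "dz": -0.07, "wx": 0, "wy": 0, "wz": 0}
    - {"dx": 0, "dy": 0, "dz": -0.07, "wx": 0, "wy": 0, "wz": 0}
    - {"dx": 0, "dy": 0, "dz": -0.07, "wx": 0, "wy": 0, "wz": 0}
    - {"dx": 0, "dy": 0, "dz": 0, "wx": 0, "wy": 0, "wz": 0}

```text
time_s: 11.6
eef_pos: [0.5541, -0.2491, 0.1594]
ee_rot: [-0.469, 0.469, -0.529, 0.53]
contact_force: [-0.2, -0.2, 1.5]
width: 0.0135
```

Request:
drive_tool:
  increments:
    - {"dx": 0, "dy": 0, "dz": -0.07, "wx": 0, "wy": 0, "wz": 0}
    - {"dx": 0, "dy": 0, "dz": -0.07, "wx": 0, "wy": 0, "wz": 0}
    - {"dx": 0, "dy": 0, "dz": 0, "wx": 0, "wy": 0, "wz": 0}

```text
time_s: 11.9
eef_pos: [0.5541, -0.2492, 0.1538]
ee_rot: [-0.469, 0.469, -0.529, 0.53]
contact_force: [-0.2, -0.4, 2.7]
width: 0.0135
```

```bash
python3 ov.py c
```

```text
11.9 [ 0.5541 -0.2492  0.1538] yaw -6.94 down [ 6.e-04 -3.e-04 -1.e+00] [-0.15164648 -0.39770399  2.73208648]
```

View pics/scene_c.png

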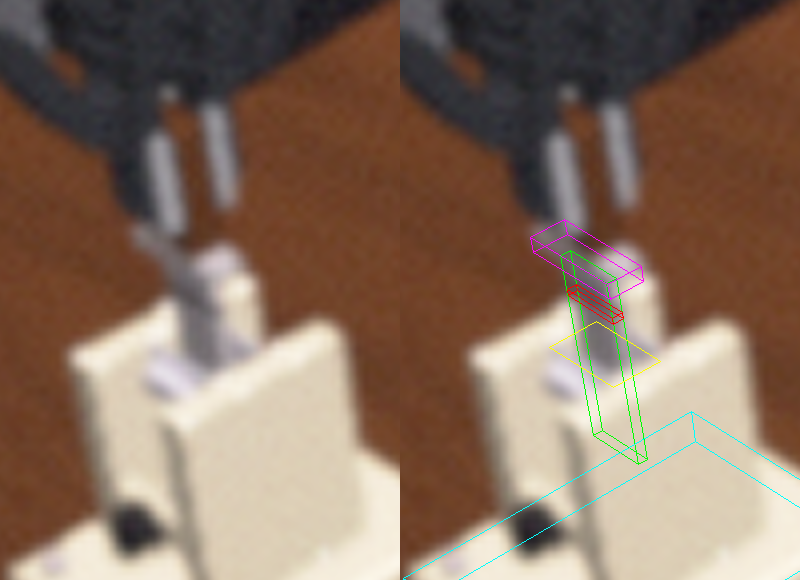

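The blade is between the plates with about 3 N of drag; the line (about (209,140)) is still above the top. I'll continue down and then check the line.

Request:
drive_tool:
  increments:
    - {"dx": 0, "dy": 0, "dz": -0.07, "wx": 0, "wy": 0, "wz": 0}
    - {"dx": 0, "dy": 0, "dz": -0.07, "wx": 0, "wy": 0, "wz": 0}
    - {"dx": 0, "dy": 0, "dz": -0.07, "wx": 0, "wy": 0, "wz": 0}
    - {"dx": 0, "dy": 0, "dz": -0.07, "wx": 0, "wy": 0, "wz": 0}
    - {"dx": 0, "dy": 0, "dz": -0.07, "wx": 0, "wy": 0, "wz": 0}
    - {"dx": 0, "dy": 0, "dz": 0, "wx": 0, "wy": 0, "wz": 0}
    - {"dx": 0, "dy": 0, "dz": 0, "wx": 0, "wy": 0, "wz": 0}

```text
time_s: 12.7
eef_pos: [0.5535, -0.2489, 0.1391]
ee_rot: [0.469, -0.469, 0.53, -0.529]
contact_force: [0.5, -0.4, -3.3]
width: 0.0133
```

```bash
cat > ln.py <<'E'
from h import *
import sys
a=[viewer.snapshot("scene") for _ in range(6)]
I=np.mean([x[0].astype(float) for x in a],0)
J=cv2.resize(I.astype(np.uint8)[115:175,185:235],None,fx=12,fy=12,interpolation=cv2.INTER_CUBIC)
cv2.imwrite(f"pics/ln_{sys.argv[1]}.png",J[...,::-1]); np.save(f"ln_{sys.argv[1]}.npy",I)
for t in("gauge_line","slot","gauge_grip"):
    print(t,[(np.round(d["location"],1),round(d["p"],2)) for d in viewer.spot_point("scene",t)])
D=np.median([x[1] for x in a],0); C=cloud("scene",D)
# crossbar end / clamp tops
th=np.deg2rad(-6.8); cx=np.array([np.cos(th),np.sin(th),0]); cy=np.array([-np.sin(th),np.cos(th),0])
P=C[115:200,180:260].reshape(-1,3);P=P[~np.isnan(P[:,0])];L=np.c_[(P-[.554,-.249,0])@cx,(P-[.554,-.249,0])@cy,P[:,2]]
t=L[(abs(abs(L[:,1])-.025)<.012)&(abs(L[:,0])<.03)&(abs(L[:,2]-.1)<.012)];
print("upright tops", [ (lambda q:(len(q),np.median(q[:,2]).round(4), np.percentile(q[:,2],90).round(4)))(L[(s*L[:,1]>.024)&(s*L[:,1]<.034)&(abs(L[:,0])>.012)&(abs(L[:,0])<.03)&(L[:,2]>.09)&(L[:,2]<.112)]) for s in(1,-1)])
o=robot.get_obs();print(o["time_s"],o["eef_pos"],o["contact_force"])
E
python3 ln.py a
```

```text
gauge_line [(array([364.2, 284.6]), 0.67), (array([449.4, 235.2]), 0.6), (array([211.5, 144.1]), 0.5), (array([318.5, 182.5]), 0.25)]
slot [(array([215.6, 148.9]), 0.92)]
gauge_grip [(array([461.4, 250.2]), 0.95), (array([208.7, 130.1]), 0.69), (array([368.1, 293.9]), 0.64), (array([342.8, 202.5]), 0.45)]
upright tops [(51, np.float64(0.0978), np.float64(0.1014)), (5, np.float64(0.1016), np.float64(0.1023))]
13.15 [ 0.55363407 -0.2489782   0.13945247] [ 0.97641577 -0.04674391 -5.97446064]
```

View pics/ln_a.png

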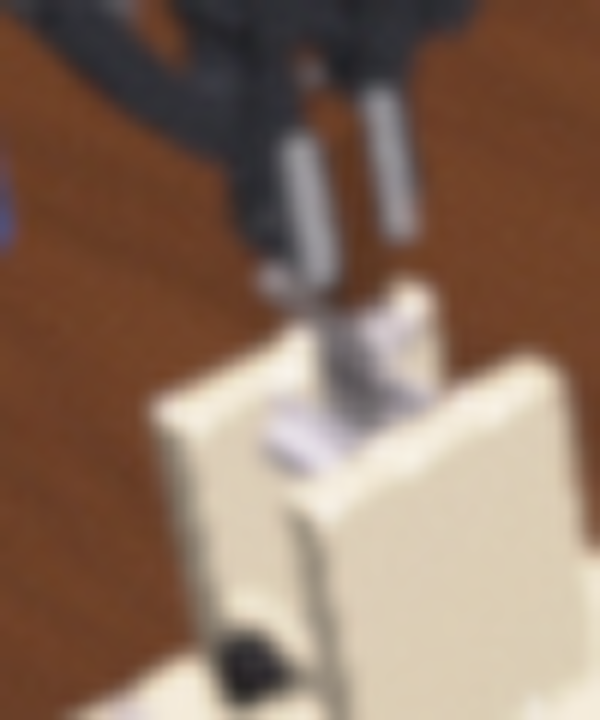

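Line (about (214,144)) is near but above the top edge. The in-hand offset needs a careful measurement, so I'll fit pixel shifts of the model for blade and clamp.

```bash
cat > f.py <<'E'
from h import *
from scipy.spatial.transform import Rotation as R
def bx(sx,sy,z0,z1,F,c): return np.array([F@[a*sx/2,b*sy/2,z]+c for z in(z0,z1) for a,b in((-1,-1),(1,-1),(1,1),(-1,1))])
F=R.from_euler('z',-6.8,degrees=True).as_matrix(); cc=np.array([.554,-.249,0])
Z=np.load("scene_b.npz"); I=Z["I"]; s=10
J=cv2.resize(I,None,fx=s,fy=s,interpolation=cv2.INTER_CUBIC)
K=J.copy()
for b,col in((bx(.13,.1,0,.014,F,cc),(0,255,255)),(bx(.069,.062,.1,.1,F,cc),(255,0,0))):
    u=((proj("scene",b)+.5)*s).astype(int)
    for i in range(4):
        for a,c in((i,(i+1)%4),(i+4,(i+1)%4+4),(i,i+4)): cv2.line(K,u[a].tolist(),u[c].tolist(),col,1)
cv2.imwrite("pics/f1.png",K[1250:1950,1850:2550,::-1])
# depth of crossbar & blade at b ; top view too
for n in("scene","top"):
    for tag,tz in(("b",.1995),("c",.1538),("a",.2275)):
        D=np.load(f"{n}_{tag}.npz")["D"]; C=cloud(n,D); P=C.reshape(-1,3); P=P[~np.isnan(P[:,0])]
        x0=.5575 if tag=="a" else .554
        L=np.c_[(P-[x0,-.249,0])@F[:,0],(P-[x0,-.249,0])@F[:,1],P[:,2]]
        e=L[(abs(abs(L[:,1])-.0165)<.006)&(abs(L[:,0])<.014)&(abs(L[:,2]-(tz-.015))<.025)]
        e=e[np.argsort(e[:,2])]
        print(n,tag,"expect crossbar z",tz-.0932+.075,tz-.0932+.081,(e*1000).round(0).astype(int).tolist())
E
python3 f.py
```

```text
scene b expect crossbar z 0.18130000000000002 0.18730000000000002 [[0, -12, 160], [0, 11, 170], [-1, -14, 171], [-1, 11, 173], [0, -13, 175], [0, 14, 178], [6, 18, 185], [4, 20, 185], [5, -15, 186], [4, 16, 186], [1, 20, 187], [-2, 17, 187], [6, -18, 187], [3, -22, 187], [7, 16, 188], [-3, 20, 188], [-2, 13, 188], [2, -19, 188], [4, 20, 188], [1, 17, 188], [3, 15, 189], [-8, 14, 189], [1, 13, 189], [-4, 11, 189], [-3, 17, 190], [-4, 19, 190], [4, -11, 190], [6, -13, 190], [6, 16, 190], [6, 11, 191], [-1, 12, 191], [-6, 12, 192], [2, 11, 192], [-4, 12, 193], [5, 11, 194], [-8, 11, 194], [-1, 11, 194], [-4, 12, 196], [3, 13, 196], [-8, 11, 197], [-1, 13, 198], [-2, 12, 200], [3, 14, 200], [-5, 12, 201], [-2, 12, 202], [2, 14, 202], [4, 13, 203], [6, 11, 203], [-5, 13, 204], [-10, 11, 204], [10, 12, 205], [-1, 11, 206], [12, 11, 206], [-13, 11, 206], [4, 13, 206], [-1, 14, 207], [9, 11, 207], [-4, 11, 207], [-10, 12, 208], [3, 13, 208], [6, 12, 209]]
scene c expect crossbar z 0.1356 0.1416 [[1, -13, 116], [2, 11, 118], [1, 13, 118], [0, 12, 120], [-2, 19, 139], [5, 19, 139], [2, 15, 139
[... 2475 characters left out ...]
 139], [2, 13, 139], [-5, 19, 140], [4, 16, 140], [-2, 16, 141], [-2, 14, 144], [-6, 15, 149], [4, 13, 150], [0, 13, 152], [-6, 13, 154], [-4, 15, 158], [8, 13, 160], [-10, 12, 161], [2, 13, 161], [-13, 12, 161], [-1, 13, 162], [5, 14, 162], [8, 11, 164]]
top a expect crossbar z 0.20929999999999999 0.2153 [[-2, 13, 212], [-2, 16, 213], [0, 19, 213], [3, 20, 213], [4, 14, 214], [-5, 16, 215], [-5, 14, 215], [6, 15, 215], [6, 21, 216], [6, 18, 216], [-6, 20, 217], [1, 12, 218], [0, 18, 218], [0, 15, 219], [-4, 21, 220], [6, 14, 221], [3, 14, 222], [-3, 13, 223], [-6, 13, 223], [-4, 12, 229], [-7, 12, 229], [4, 14, 231], [-13, 13, 232], [13, 12, 233], [-2, 14, 233], [1, 14, 234], [10, 12, 234]]
```

View pics/f1.png

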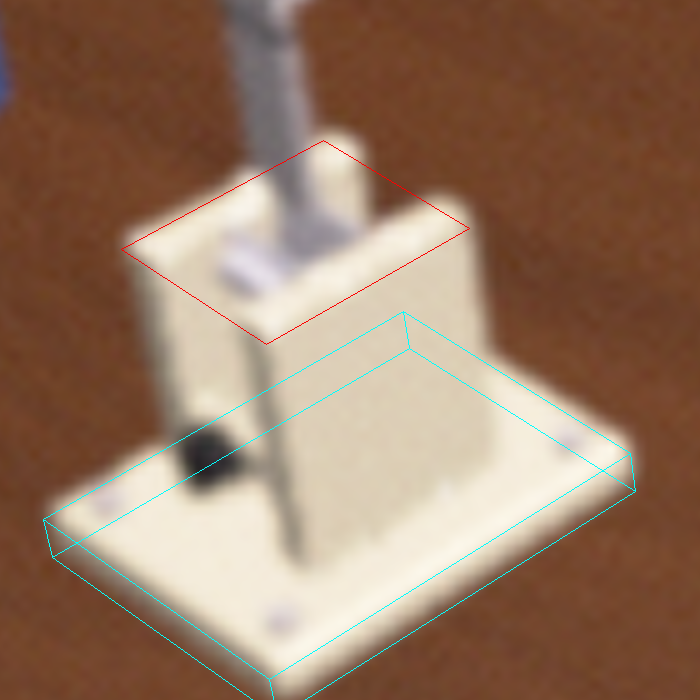

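Clamp and blade show the same shift in the scene camera (about 2 px up), so it is camera bias. Depth agrees with the nominal in-hand offset within 1 mm, so the target TCP z is about 0.1333.

Request:
drive_tool:
  increments:
    - {"dx": 0, "dy": 0, "dz": -0.05, "wx": 0, "wy": 0, "wz": 0}
    - {"dx": 0, "dy": 0, "dz": -0.05, "wx": 0, "wy": 0, "wz": 0}
    - {"dx": 0, "dy": 0, "dz": -0.05, "wx": 0, "wy": 0, "wz": 0}
    - {"dx": 0, "dy": 0, "dz": 0, "wx": 0, "wy": 0, "wz": 0}
    - {"dx": 0, "dy": 0, "dz": 0, "wx": 0, "wy": 0, "wz": 0}
    - {"dx": 0, "dy": 0, "dz": 0, "wx": 0, "wy": 0, "wz": 0}

```text
time_s: 13.75
eef_pos: [0.554, -0.2491, 0.1338]
ee_rot: [-0.469, 0.469, -0.529, 0.529]
contact_force: [0.2, -0.6, 2.7]
width: 0.0127
```

```bash
python3 ln.py b; python3 ov.py d; python3 - <<'E'
from h import *
from f import F
for n,b in(("scene",.002),("top",-.0008)):
    D=np.median([viewer.snapshot(n)[1] for _ in range(5)],0);C=cloud(n,D);P=C.reshape(-1,3);P=P[~np.isnan(P[:,0])]
    L=(P-[.554,-.249,0])@F
    e=L[(abs(abs(L[:,1])-.018)<.003)&(abs(L[:,0])<.006)&(abs(L[:,2]-.12)<.012)]
    print(n,len(e),np.median(e[:,2])-b if len(e) else None,(e[:,2]*1000).round(0))
o=robot.get_obs();print(o["time_s"],o["eef_pos"],o["contact_force"],o["width"])
E
```

```text
gauge_line [(array([364.3, 282.1]), 0.86), (array([450.4, 236.7]), 0.61), (array([212.3, 148. ]), 0.55)]
slot [(array([216.5, 149.1]), 0.76)]
gauge_grip [(array([210.2, 134.7]), 0.74), (array([462.7, 248.4]), 0.72), (array([365.3, 297.6]), 0.67), (array([341.6, 201.7]), 0.4)]
upright tops [(51, np.float64(0.0978), np.float64(0.1012)), (4, np.float64(0.1012), np.float64(0.1019))]
14.2 [ 0.5539495  -0.24912028  0.13377313] [-0.3364577  -0.24146151  4.32303819]
14.2 [ 0.5539 -0.2491  0.1338] yaw -6.94 down [ 2.e-04 -1.e-04 -1.e+00] [-0.3364577  -0.24146151  4.32303819]
scene b expect crossbar z 0.18130000000000002 0.18730000000000002 [[0, -12, 160], [0, 11, 170], [-1, -14, 171], [-1, 11, 173], [0, -13, 175], [0, 14, 178], [6, 18, 185], [4, 20, 185], [5, -15, 186], [4, 16, 186], [1, 20, 187], [-2, 17, 187], [6, -18, 187], [3, -22, 187], [7, 16, 188], [-3, 20, 188], [-2, 13, 188], [2, -19, 188], [4, 20, 188], [1, 17, 188], [3, 15, 189], [-8, 14, 189], [1, 13, 189], [-4, 11, 189], [-3, 17, 190], [-4, 19, 190], [4, -11, 190], [6, -13, 190], [6, 16, 190], [6, 11, 191], [-1, 12, 191], [-6, 12
[... 3296 characters left out ...]
, 164]]
top a expect crossbar z 0.20929999999999999 0.2153 [[-2, 13, 212], [-2, 16, 213], [0, 19, 213], [3, 20, 213], [4, 14, 214], [-5, 16, 215], [-5, 14, 215], [6, 15, 215], [6, 21, 216], [6, 18, 216], [-6, 20, 217], [1, 12, 218], [0, 18, 218], [0, 15, 219], [-4, 21, 220], [6, 14, 221], [3, 14, 222], [-3, 13, 223], [-6, 13, 223], [-4, 12, 229], [-7, 12, 229], [4, 14, 231], [-13, 13, 232], [13, 12, 233], [-2, 14, 233], [1, 14, 234], [10, 12, 234]]
scene 14 0.11854023314581841 [120. 122. 119. 124. 123. 123. 123. 121. 123. 120. 119. 117. 120. 118.]
top 4 0.12161867930095502 [123. 120. 117. 122.]
14.8 [ 0.55388484 -0.24908774  0.13368814] [0.05586921 0.59460286 4.44228376] 0.013498992996694556
```

View pics/ln_b.png

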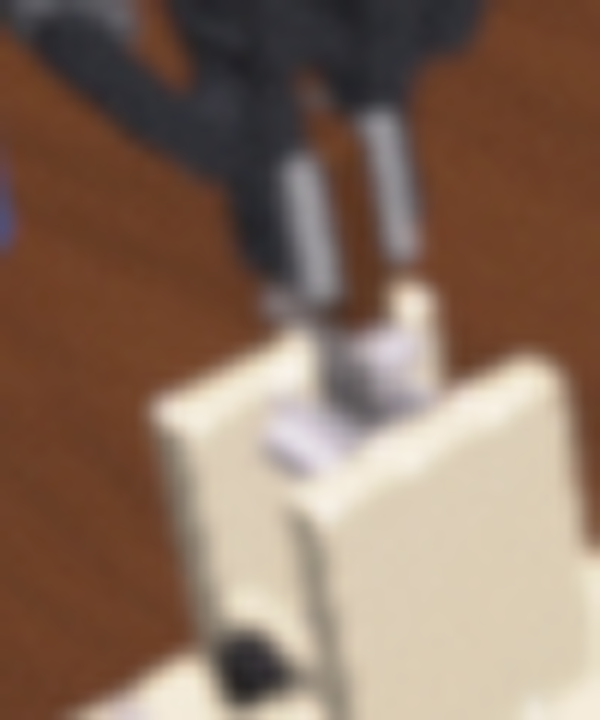

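```bash
python3 - <<'E'
from h import *
I,D=viewer.snapshot("scene"); save("end.png",I)
o=robot.get_obs();print(o["time_s"],o["eef_pos"],o["contact_force"],np.abs(o["joint_velocities"]).max())
E
```

```text
14.85 [ 0.55389955 -0.24906016  0.13371133] [ 0.41339554 -0.39195528  4.3883906 ] 0.0011584825665393696
```

View pics/end.png

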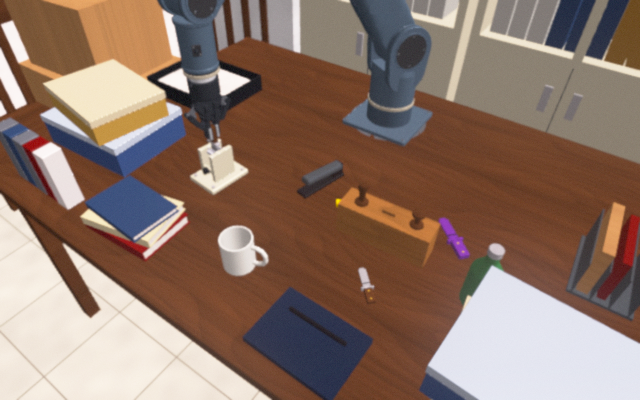

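The blade is in the clamp at (212,140). Mug, stapler, flask, opener and creaser are unmoved, and the arm is still.

```bash
python3 -c "
from plant import robot
print(robot.finish_job())"
```

```text
the job is handed in; nothing more can be done
None
```

I took the dark-gripped steel blade from the rack's middle slot and slid it tip down through the guide and between the plates to about 60 mm. I handed the job in at about 15 s with the blade still gripped and upright.

**Last checks:**
- **Depth:** the tool position puts the line about 0.5 mm above the clamp top, assuming the crossbar was resting on the rack top when I gripped it. The crossbar top read 118.5 mm (scene camera) and 121.6 mm (top camera), against 121.5 mm expected from the tool position. The cameras disagree by about 3 mm, so they confirm the depth only roughly. On the scene reading the blade would be about 2.5 mm too deep. The line itself was too blurred in the pictures to read directly.
- **Crossbar:** about 15 mm clear of the clamp by the tool position.
- **Drag and tilt:** about 4.4 N of upward drag with side forces under 1 N. The tool was vertical within 0.1°, and the arm was still.
- **Bystanders:** mug, stapler, flask, opener and creaser looked unmoved in the last picture. The purple and yellow look-alikes, and the small dark one on the table, shifted or fell over between my first pictures and the later ones. The gripper never came near them.

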